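# Select line three on the distribution box

### The arm

A 6-joint arm with a two-finger parallel gripper is mounted at the origin on the work surface. World frame = base frame: x ahead of the robot, y to its left, z up, the work surface at z = 0. Lengths are in m, angles in rad, forces in N, time in s.
With the tool pointing down it reaches from about 0.35 to 1 m from the base axis. Payload 7.1 kg.
Tool frame: the origin (TCP) lies at the very end of the fingers, on their centre line; the grasp point (between the pads) lies robot.tcp_to_grasp behind it (robot.tcp_to_grasp is the distance from the TCP to the grasp point, in m); z points along the fingers, y is the direction in which the jaws open and shut (so a half turn about z gives the same grasp; the last joint's range is limited). The gripper opens to 85 mm and grips with 20 to 120 N. Pads are 22 mm wide; open, the fingers measure 114 mm over their backs; the gripper's body (76 mm by 85 mm) begins 54 mm behind the grasp point. The pads swing forward as they close: fully open they stand 13 mm farther back than shut.
Start: joints at [1.237, 0.423, 1.63, -0, 1.089, -0.019], TCP at [0.193, 0.594, 0.231] pointing down, gripper open.
Joint ranges: [-3, 3], [-0.9, 2.11], [0.09, 2.58], [-1.31, 4.45], [0.11, 2.69], [-2.54, 2.54]. Speed limits (rad/s): [2.39, 2.39, 3.01, 3.14, 3.14, 3.14].

### API

Orientations are given as a unit quaternion [w, x, y, z].
In Python, from workcell import robot gives the robot as it stands.
- The arm moves only by the tool apply_moves, never from a script. Its argument "moves" is a list of rows, each an object of numbers: "grip": the finger opening in mm, from 0 to 85.4; "dx", "dy", "dz": the shift along the tool's x, y, z in mm; "wx", "wy", "wz": the turn, a rotation vector about the tool's x, y, z in rad. In form: [{"grip": .., "dx": .., "dy": .., "dz": .., "wx": .., "wy": .., "wz": ..}, ...]. A call has exactly 10 rows; each row shifts and turns the commanded pose from where the row before left it, along the tool's axes as they then stand; what a row does not reach is not made up. A row lasts 1/8 s, in which the tool goes at most 62.5 mm and 10.7 degrees, less where a joint would pass 70% of its speed; a pose out of reach is approached as far as the arm can. A call is refused whole if a number of a shift passes 62.5 or a number of a turn 0.188, either way. A call with a gripper value outside its range is refused whole. The fingers move at their own pace and stop on an object; the grip force is fixed at half the most. Time passes only in rows, so rows that do not move let the fingers close, or fill a call up. It gives the time, the measured TCP pose, the force and the opening at its end, in the units of the state.
- robot.read_state(): the state, without advancing time (a new reading comes with each control period).
- robot.read_camera(name): name is "side" or "top" or "wrist"; returns (picture, depth): 480x640x3 uint8, blue, green, red; 480x640 float32, m along the optical axis (not along the pixel's ray), 0 where there is no reading.
- robot.get_calibration(name): a dict with "fovy" (degrees; the focal length in pixels is half the picture's height over the tangent of half this angle, whatever the lens; pixels are square), "cx", "cy" (the principal point, pixels), "R" (3x3) and "t" (3): a world point X has camera coordinates R X + t; the wrist camera has in their place "tool_from_camera" (4x4, takes a point from camera to tool coordinates, whose origin is the TCP and whose axes are the flange's). Camera axes: x right, y down, z forward; pixel columns grow to the right and rows downward; lengths in m; the calibration is good to about 2 mm. A picture is of the moment at which its call begins: read the wrist's pose just before it. get_calibration takes no time and is no camera call.
- robot.hand_in(): hands the job in, once; it reports no verdict.
The state is a dict: "time_s": time; "joint_pos": joint angles; "joint_velocities": joint speeds; "effort": joint torques, N m; "position": TCP position; "eef_rot": TCP orientation; "wrist_force": force on the tool from outside, world axes, zero at the start; "ft_torque": the same for the moment, N m; "finger_gap": opening from 0.0 (shut) to 1.0 (fully open).
Only numpy, scipy, OpenCV 4.12 (cv2) and the standard library are available. Lean on these libraries where they do the work, as an engineer would, in place of code of your own. Each camera call takes 0.05 s, during which the arm holds its last target.

### The job

The lever on the grey distribution box stands in the left lane of its H-shaped gate. Gently push it with the fingertips, without gripping the knob or pulling it up: across the gate into the right lane, then forward, away from the robot, until it is fully home in the third slot (right lane, far end, beside the three dots), and let it stand there. Keep it out of the fourth slot (right lane, near end), and leave the bottle, the coupling and the screwdriver alone.

Things in the scene. Friction and masses are not known exactly. Their poses are not given: they have to be found in the camera images.
- housing: Grey distribution box on a pine board (320 x 600 x 18 mm), fixed. Origin: underside of the board, straight under the H-gate's centre; +x = forward (away from the robot, box turned up to 25 degrees), +y = left, z up. The box is 210 mm in x and spans y = -95 to +245 mm. Board conduits and junction box are 73 mm high; nothing but the lever rises above the gate plate.
- gate (a point): Centre of the H-gate, on the upper face of the aluminium gate plate (150 x 130 mm), 98 mm above the housing's origin, same axes. Two lanes along x, centre lines at y = +20 mm (left) and -20 mm (right), end at x = +-32 mm; a cross channel from x = -11 to +11 mm joins them; solid teeth 20 mm wide part the lanes ahead of and behind it. Slots have 1 to 4 raised dots beside them.
- slot3 (a point): Far end of the third slot at plate level: right lane, far end (+22, -20 mm from the gate's centre), three dots. Slot 1 is left far, 2 left near.
- slot4 (a point): Near end of the fourth slot at plate level: right lane, near end (-22, -20 mm from the gate's centre), four dots. The lever must stay out of it.
- pivot (a point): Point about which the lever swings, inside the box, 28 mm above the housing's origin. The knob's centre is 150 mm from it: with across = a, forward = b it stands at x = 150 sin b, y = -150 sin a cos b, z = 150 cos a cos b mm from here along the housing's axes.
- handle: Black upright barrel knob of the lever, 34 mm in diameter, 48 mm tall; origin at its centre (178 mm above the housing's origin when upright), z along the lever. The steel stem under it is 12 mm thick. It stays where it is left (friction): a push of about 2 N at the knob moves it; no detents or return springs.
- across (a joint): Sideways lean of the lever, rad: -0.28 = fully left, +0.28 = fully right, about -0.225 or less in the left lane, +0.225 or more in the right lane. Starts in the left lane. Can change lanes only while forward is within about -0.06 to +0.06, where the stem is clear of the teeth.
- forward (a joint): Lean of the lever along the lanes, rad: +0.30 = fully forward (far end of slot 1 or 3), -0.30 = fully back (slot 2 or 4), 0 = in the cross channel. Starts anywhere between -0.27 and +0.27. Slot ends and teeth are hard stops: do not ram the knob against them (keep the push under 35 N).
- lift (a joint): How far the knob is pulled up along the stem, m: 0 = down, held down by a spring (6 N to start, 12 mm travel). Must stay down.
- cleaner: White bottle, 44 mm diameter, 115 mm tall, standing loose on the board near its near right part; origin at its underside.
- coupling: Grey plastic conduit coupling, a tube 32 mm diameter, 55 mm tall, standing loose on the board at the right; origin at its underside.
- screwdriver: Screwdriver with black handle, 170 mm, lying loose on the board along the near side of the box; origin at its middle, on the board.

How it is judged:
On the way, in this order (a step that is already met when the one before it is completed fails the run):
1. the lever has crossed the gate into the right lane, still in the middle (value of joint across above 0.2 rad and value of joint forward between -0.13 and 0.13 rad), for 0.05 s.
2. the lever is home in the third slot (value of joint across above 0.2 rad and value of joint forward above 0.25 rad), for 0.2 s.
At the end, for the whole second after the job is handed in: The lever stands still in the third slot: across above 0.20 rad (right lane) and forward above 0.25 rad (of 0.30), the knob down, nothing touching it (all of step 2 and velocity of joint forward between -0.02 and 0.02 rad/s and value of joint lift below 0.002 m).
It fails at once if the lever goes into the fourth slot (right lane, forward below -0.13 rad) (value of joint across above 0.15 rad and value of joint forward below -0.13 rad).
It fails at once if the knob is pulled up by more than 5 mm (value of joint lift above 0.005 m).
It fails at once if the knob is gripped or rammed: more than 35 N between fingers and knob (contact force between the fingers and handle above 35 N).
It fails at once if the bottle, coupling or screwdriver is disturbed (moved more than 15 mm) (distance of any of cleaner, coupling, screwdriver from where it was at the start of the episode above 0.015 m).
It also fails if it takes over 64 s, if anything falls off the work surface, if the arm or the gripper's body presses on something with over 40 N, if the wrist force passes 120 N, or if a joint passes its speed limit or range.

## Working session

There is one attempt and no reset: what is moved stays moved. The work goes in short steps, Python scripts to look and compute and a tool call to move; the robot and the scene stay as the last step left them, time stands still between calls to the robot, and variables do not carry over. Pictures are saved under pics/ and viewed, and the job is handed in when it is done.

Besides the shell and the picture viewer there is one more tool, called after "Request:" in YAML: its name, and indented under it one key for each argument. apply_moves: Moves the arm, as the interface text tells. Its arguments: {"type":"object","properties":{"moves":{"type":"array"}},"required":["moves"]}

```bash
mkdir -p pics; ls; python3 - <<'E'
from workcell import robot
import cv2,numpy as np
s=robot.read_state();print({k:np.round(v,4) for k,v in s.items()});print(robot.tcp_to_grasp)
for n in["side","top"]:
    p,d=robot.read_camera(n);cv2.imwrite(f"pics/{n}0.png",p);np.save(f"pics/{n}0.npy",d);print(n,robot.get_calibration(n))
print(robot.get_calibration("wrist"))
E
```

```text
pics
{'time_s': np.float64(0.0), 'joint_pos': array([ 1.237 ,  0.4239,  1.6307,  0.    ,  1.0886, -0.019 ]), 'joint_velocities': array([ 0.0009, -0.0007, -0.0001, -0.0015,  0.0023,  0.0002]), 'effort': array([-2.70000e-03, -5.57386e+01, -2.81746e+01, -1.00000e-04,
        7.10000e-03,  0.00000e+00]), 'position': array([0.1933, 0.5938, 0.2305]), 'eef_rot': array([-1.000e-04,  1.567e-01,  9.876e-01, -8.000e-04]), 'wrist_force': array([0.2615, 0.1928, 0.2776]), 'ft_torque': array([-0.0443, -0.0173, -0.0377]), 'finger_gap': np.float64(0.9986)}
0.0187
side {'fovy': 48.193334872099236, 'cx': 314.0901925544398, 'cy': 233.49327034483002, 'R': array([[-0.95428674, -0.29874172,  0.00949769],
       [-0.2206065 ,  0.68254377, -0.69675446],
       [ 0.20166704, -0.66699879, -0.71724683]]), 't': array([0.42795251, 0.26209524, 0.87556237])}
top {'fovy': 44.36261090394677, 'cx': 323.47451586818806, 'cy': 235.19812281703344, 'R': array([[ 7.99261533e-05, -9.99683625e-01,  2.51524016e-02],
       [-9.95750348e-01, -2.39593737e-03, -9.20624957e-02],
       [ 9.20936330e-02, -2.50381544e-02, -9.95435510e-01]]), 't': array([-0.08009114,  0.4885077 ,  1.00453366])}
{'fovy': 69.99879143219923, 'cx': 321.07717748930855, 'cy': 244.1981301980888, 'tool_from_camera': array([[-1.17855364e-03, -9.52024740e-01, -3.06018800e-01,
         7.90881843e-02],
       [ 9.99999255e-01, -1.02449642e-03, -6.64033774e-04,
         6.92343174e-04],
       [ 3.18661415e-04, -3.06019355e-01,  9.52025238e-01,
        -1.41772531e-01],
       [ 0.00000000e+00,  0.00000000e+00,  0.00000000e+00,
         1.00000000e+00]])}
```

View pics/side0.png

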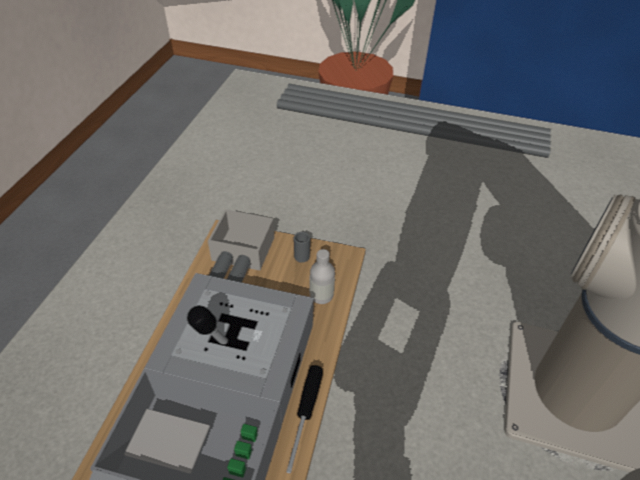

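View pics/top0.png

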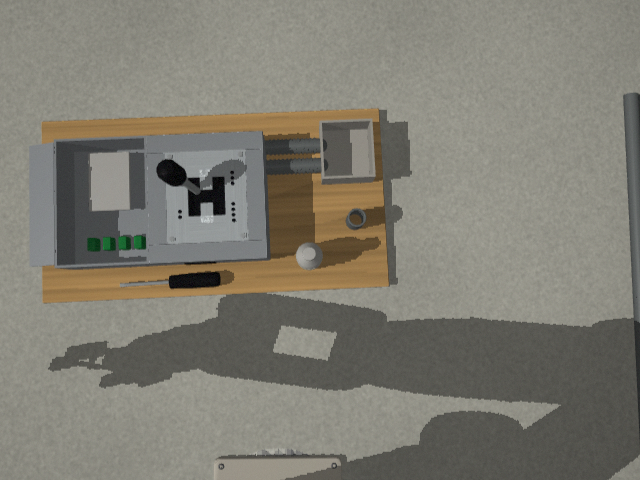

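The top view shows the box slightly rotated, with the gate at about (207,196). The knob is at (171,172), leaning left and forward towards slot 1. The bottle is at (309,256), the coupling at (356,218) and the screwdriver at (195,281). Next I'll measure the plate and knob.

```bash
cat > h.py <<'E'
import numpy as np,cv2
from workcell import robot
def K(n):
    c=robot.get_calibration(n);return 240/np.tan(np.radians(c['fovy']/2)),c
def onplane(n,uv,z):
    f,c=K(n);uv=np.atleast_2d(np.asarray(uv,float))
    d=np.c_[(uv[:,0]-c['cx'])/f,(uv[:,1]-c['cy'])/f,np.ones(len(uv))]@c['R']
    o=-c['R'].T@c['t'];return o+d*((z-o[2])/d[:,2])[:,None]
def cloud(n,d):
    f,c=K(n);v,u=np.mgrid[:480,:640]
    P=np.dstack([(u-c['cx'])/f*d,(v-c['cy'])/f*d,d]);return (P-c['t'])@c['R']
def proj(n,X):
    f,c=K(n);q=np.atleast_2d(X)@c['R'].T+c['t'];return np.c_[c['cx']+f*q[:,0]/q[:,2],c['cy']+f*q[:,1]/q[:,2]]
E
python3 - <<'E'
from h import *
p=cv2.imread('pics/top0.png');d=np.load('pics/top0.npy')
W=cloud('top',d)
print('plate z',W[235,190],W[160,225],'board',W[290,300],'floor',W[400,100])
m=(W[...,2]>0.092)&(W[...,2]<0.104)&(d>0)
g=p.astype(int); print('plate colour',p[230,185],'box',p[200,255],p[142,200])
cv2.imwrite('pics/crop.png',cv2.resize(p[120:280,130:290],None,fx=3.7,fy=3.7,interpolation=cv2.INTER_CUBIC))
# knob cloud
k=(W[...,2]>0.125)&(d>0);k[:, :60]=False;k[:,300:]=False
ys,xs=np.nonzero(k);print('knob px',xs.min(),xs.max(),ys.min(),ys.max(),W[k].mean(0),W[k].max(0),W[k].min(0))
# dark gate H
z=(W[...,2]>0.088)&(W[...,2]<0.108)&(d>0)
box=z.astype(np.uint8);c,_=cv2.findContours(box,0,2);c=max(c,key=cv2.contourArea);print('top face rect',cv2.minAreaRect(c))
r=cv2.boxPoints(cv2.minAreaRect(c));print(onplane('top',r,0.097))
E
```

```text
plate z [0.48146216 0.13725555 0.09864547] [0.60448786 0.08309102 0.09835116] board [ 0.39330149 -0.03880084  0.0186541 ] floor [ 2.04276299e-01  3.05633689e-01 -4.39163421e-05]
plate colour [156 156 151] box [129 127 124] [123 121 119]
knob px 156 189 159 187 [0.56541254 0.14910893 0.18014004] [0.58672635 0.17228235 0.19796414] [0.5498546  0.13324186 0.12552062]
top face rect ((150.77151489257812, 199.65216064453125), (129.0150146484375, 228.80947875976562), 87.66268920898438)
[[0.63628469 0.39327768 0.097     ]
 [0.65436125 0.02272442 0.097     ]
 [0.44237027 0.01223032 0.097     ]
 [0.42699959 0.37560627 0.097     ]]
```

View pics/crop.png

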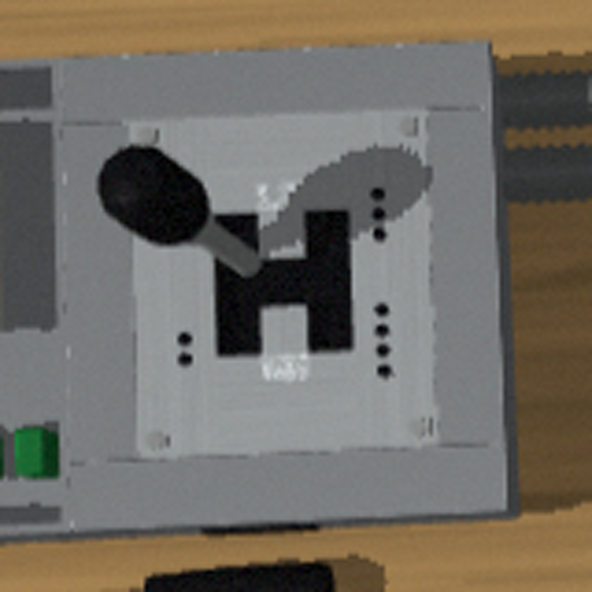

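```bash
cat >> h.py <<'E'
E
python3 - <<'E'
from h import *
def px(a): a=np.array(a,float);return (a+.5)/3.7-.5+[130,120]
pl=onplane('top',px([(133,122),(427,110),(437,445),(140,455)]),.098)
H=onplane('top',px([(215,214),(350,211),(353,350),(217,356)]),.098)
for q in(pl,H):
    print(np.round(q[:,:2],4).tolist(),'c',q.mean(0),'sides',[round(float(np.linalg.norm(q[i]-q[i-1])),4) for i in range(4)])
    # yaw: forward = from bottom mid to top mid
    f=(q[0]+q[1]-q[2]-q[3]);l=(q[0]+q[3]-q[1]-q[2]);print('yaw',np.degrees(np.arctan2(f[1],f[0])),np.degrees(np.arctan2(-l[0],l[1])))
# long box edges for yaw: lower and upper board edges
p=cv2.imread('pics/top0.png')
hsv=cv2.cvtColor(p,cv2.COLOR_BGR2HSV);m=cv2.inRange(hsv,(8,70,40),(25,255,255))
c,_=cv2.findContours(cv2.morphologyEx(m,3,np.ones((15,15))),0,2);c=max(c,key=cv2.contourArea);r=cv2.boxPoints(cv2.minAreaRect(c))
q=onplane('top',r,.018);print(np.round(q,4).tolist(),[round(float(np.linalg.norm(q[i]-q[i-1])),4) for i in range(4)])
for n in['top','side']:
    p=cv2.imread(f'pics/{n}0.png');W=cloud(n,np.load(f'pics/{n}0.npy'))
    k=(W[...,2]>0.14)&(p.max(2)<60)&(W[...,0]>.5)&(W[...,0]<.65)&(W[...,1]>0)&(W[...,1]<.3)
    v,u=np.nonzero(k);print(n,len(u),u.mean(),v.mean(),W[k].mean(0),np.percentile(W[k],[1,99],axis=0))
E
```

```text
[[0.6163, 0.1798], [0.6224, 0.0508], [0.4738, 0.0446], [0.4692, 0.1731]] c [0.54541186 0.11206105 0.098     ] sides [0.1472, 0.1292, 0.1488, 0.1286]
yaw 2.4821037943595012 2.404515519503172
[[0.5754, 0.143], [0.577, 0.084], [0.5154, 0.0817], [0.5126, 0.1408]] c [0.54508858 0.11236135 0.098     ] sides [0.0628, 0.059, 0.0616, 0.0592]
yaw 2.0550941714476663 2.163473904193189
[[0.6897, 0.4302, 0.018], [0.7197, -0.184, 0.018], [0.3954, -0.1937, 0.018], [0.3716, 0.4037, 0.018]] [0.3192, 0.6149, 0.3245, 0.5979]
top 572 171.08916083916083 172.5734265734266 [0.56610619 0.14970758 0.18391637] [[0.55152708 0.13394348 0.15652525]
 [0.58377656 0.16940152 0.19641666]]
side 616 201.8181818181818 319.6347402597403 [0.56403592 0.16170251 0.183111  ] [[0.55104033 0.14439303 0.15701259]
 [0.58334943 0.17386073 0.19630827]]
```

```bash
cat >> h.py <<'E'
G=np.array([.5453,.1122]);YAW=np.radians(2.3)
RH=np.array([[np.cos(YAW),-np.sin(YAW),0],[np.sin(YAW),np.cos(YAW),0],[0,0,1]])
def w2h(X): return (np.asarray(X)-[G[0],G[1],0])@RH
def h2w(X): return np.asarray(X)@RH.T+[G[0],G[1],0]
def knob(a,b): return np.array([.15*np.sin(b),-.15*np.sin(a)*np.cos(b),.028+.15*np.cos(a)*np.cos(b)])
def tri(ua,ub,na='top',nb='side'):
    A=[];B=[]
    for n,uv in((na,ua),(nb,ub)):
        f,c=K(n);x=(uv[0]-c['cx'])/f;y=(uv[1]-c['cy'])/f
        for s,r in((x,0),(y,1)): A.append(s*c['R'][2]-c['R'][r]);B.append(c['t'][r]-s*c['t'][2])
    return np.linalg.lstsq(np.array(A),np.array(B),rcond=None)
def lever(X):
    h=w2h(X)-[0,0,.028];b=np.arcsin(h[0]/np.linalg.norm(h));a=np.arctan2(-h[1],h[2]);return a,b,np.linalg.norm(h)
E
python3 - <<'E'
from h import *
X,res,_,_=tri((171.09,172.57),(201.82,319.63));print(X,res,w2h(X),lever(X))
for c,z in(((309,256),.13),((356,218),.07),((195,281),.03)): print(w2h(onplane('top',c,z)))
E
```

```text
[0.56962839 0.15341201 0.16930558] [6.21444028e-07] [0.0259627  0.04020247 0.16930558] (np.float64(-0.27718340854247486), np.float64(0.17491534732976707), np.float64(0.1491896993629319))
[[-0.10575954 -0.16232684  0.13      ]]
[[-0.04175159 -0.24350262  0.07      ]]
[[-0.13538405  0.03416942  0.03      ]]
```

Measured gate centre is (0.545, 0.112) with a yaw of 2.3°. The lever stands at across −0.277, forward 0.175. The radius comes out at 149 mm against the stated 150, so the measurement is consistent. I'll shut the fingers and align them with the housing, then go to the far side of the knob, above it.

Request:
apply_moves:
  moves:
    - {"grip": 0,"wz": -0.178}
    - {"grip": 0,"wz": -0.177}
    - {"grip": 0,"dx": -30,"dy": -33}
    - {"grip": 0,"dx": -30,"dy": -33}
    - {"grip": 0,"dx": -30,"dy": -33}
    - {"grip": 0,"dx": -30,"dy": -33}
    - {"grip": 0,"dx": -30,"dy": -33}
    - {"grip": 0,"dx": -30,"dy": -33}
    - {"grip": 0,"dx": -30,"dy": -33}
    - {"grip": 0,"dx": -30,"dy": -33}

```text
$.moves[0]: bad value
```

```bash
cat >> h.py <<'E'
from scipy.spatial.transform import Rotation as Ro
def st():
    s=robot.read_state();q=s['eef_rot'];R=Ro.from_quat([q[1],q[2],q[3],q[0]]).as_matrix()
    print('t',round(float(s['time_s']),2),'tcp h mm',np.round(w2h(s['position'])*1e3,1),'yrel deg',round(float(np.degrees(np.arctan2(R[1,1],R[0,1])-YAW)),2),'tilt',np.round(R[:,2],3),'F',np.round(s['wrist_force'],1),'gap',round(float(s['finger_gap']),3))
    return s
E
python3 -c "
from h import *
st()"
```

```text
t 0.1 tcp h mm [-332.4  495.4  230.6] yrel deg 69.66 tilt [-0.    -0.001 -1.   ] F [-0.3 -0.6 -0. ] gap 0.997
```

Request:
apply_moves:
  moves:
    - {"grip": 0,"dx": 0,"dy": 0,"dz": 0,"wx": 0,"wy": 0,"wz": -0.178}
    - {"grip": 0,"dx": 0,"dy": 0,"dz": 0,"wx": 0,"wy": 0,"wz": -0.177}
    - {"grip": 0,"dx": -30,"dy": -33,"dz": 0,"wx": 0,"wy": 0,"wz": 0}
    - {"grip": 0,"dx": -30,"dy": -33,"dz": 0,"wx": 0,"wy": 0,"wz": 0}
    - {"grip": 0,"dx": -30,"dy": -33,"dz": 0,"wx": 0,"wy": 0,"wz": 0}
    - {"grip": 0,"dx": -30,"dy": -33,"dz": 0,"wx": 0,"wy": 0,"wz": 0}
    - {"grip": 0,"dx": -30,"dy": -33,"dz": 0,"wx": 0,"wy": 0,"wz": 0}
    - {"grip": 0,"dx": -30,"dy": -33,"dz": 0,"wx": 0,"wy": 0,"wz": 0}
    - {"grip": 0,"dx": -30,"dy": -33,"dz": 0,"wx": 0,"wy": 0,"wz": 0}
    - {"grip": 0,"dx": -30,"dy": -33,"dz": 0,"wx": 0,"wy": 0,"wz": 0}

```text
time_s: 1.35
position: [0.4446, 0.3389, 0.2311]
eef_rot: [-0.0, -0.02, 1.0, -0.0]
wrist_force: [-0.1, 0.8, 1.3]
finger_gap: -0.0
```

```bash
python3 -c "
from h import *
st()"
```

```text
t 1.35 tcp h mm [-91.5 230.5 231.1] yrel deg 90.0 tilt [-0. -0. -1.] F [-0.1  0.8  1.3] gap -0.0
```

Request:
apply_moves:
  moves:
    - {"grip": 0,"dx": -30,"dy": -20,"dz": 0,"wx": 0,"wy": 0,"wz": 0}
    - {"grip": 0,"dx": -30,"dy": -20,"dz": 0,"wx": 0,"wy": 0,"wz": 0}
    - {"grip": 0,"dx": -30,"dy": -25,"dz": 0,"wx": 0,"wy": 0,"wz": 0}
    - {"grip": 0,"dx": -30,"dy": -25,"dz": 0,"wx": 0,"wy": 0,"wz": 0}
    - {"grip": 0,"dx": -30,"dy": -25,"dz": 0,"wx": 0,"wy": 0,"wz": 0}
    - {"grip": 0,"dx": -26,"dy": -25,"dz": 0,"wx": 0,"wy": 0,"wz": 0}
    - {"grip": 0,"dx": 0,"dy": -25,"dz": 0,"wx": 0,"wy": 0,"wz": 0}
    - {"grip": 0,"dx": 0,"dy": -25,"dz": 0,"wx": 0,"wy": 0,"wz": 0}
    - {"grip": 0,"dx": 0,"dy": 0,"dz": 0,"wx": 0,"wy": 0,"wz": 0}
    - {"grip": 0,"dx": 0,"dy": 0,"dz": 0,"wx": 0,"wy": 0,"wz": 0}

```text
time_s: 2.6
position: [0.6267, 0.1576, 0.2313]
eef_rot: [-0.0, -0.02, 1.0, 0.0]
wrist_force: [-0.0, -0.0, 0.5]
finger_gap: -0.003
```

```bash
python3 -c "
from h import *
st()
for n in ['side','wrist']:
    p,d=robot.read_camera(n);cv2.imwrite(f'pics/{n}1.png',p)"
```

```text
t 2.6 tcp h mm [ 83.2  42.1 231.3] yrel deg 90.0 tilt [-0.  0. -1.] F [-0.  -0.   0.5] gap -0.003
```

View pics/wrist1.png

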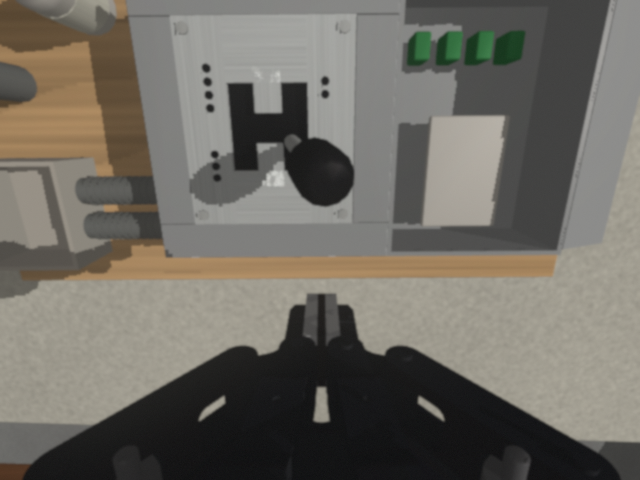

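View pics/side1.png

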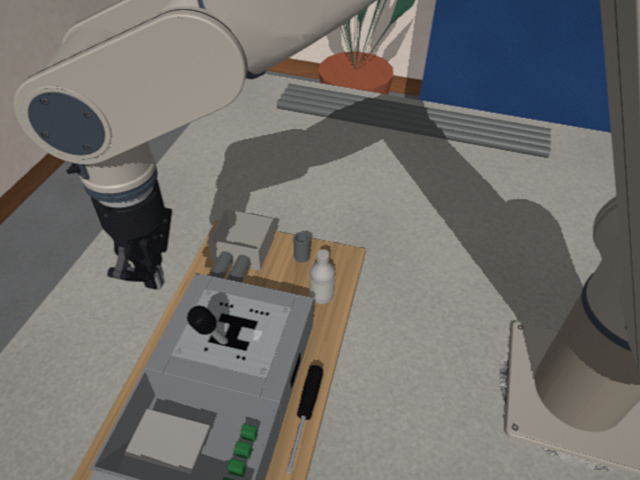

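The side view shows the gripper shut beyond the box's far edge at (150,270). The wrist view shows the knob top at (325,172), in line with the fingertips in y. I'll lower the fingers and approach.

Request:
apply_moves:
  moves:
    - {"grip": 0,"dx": 0,"dy": 0,"dz": 20,"wx": 0,"wy": 0,"wz": 0}
    - {"grip": 0,"dx": 0,"dy": 0,"dz": 20,"wx": 0,"wy": 0,"wz": 0}
    - {"grip": 0,"dx": 0,"dy": 0,"dz": 20,"wx": 0,"wy": 0,"wz": 0}
    - {"grip": 0,"dx": 0,"dy": 0,"dz": 19,"wx": 0,"wy": 0,"wz": 0}
    - {"grip": 0,"dx": 4,"dy": 0,"dz": 0,"wx": 0,"wy": 0,"wz": 0}
    - {"grip": 0,"dx": 5,"dy": 0,"dz": 0,"wx": 0,"wy": 0,"wz": 0}
    - {"grip": 0,"dx": 5,"dy": 0,"dz": 0,"wx": 0,"wy": 0,"wz": 0}
    - {"grip": 0,"dx": 4,"dy": 0,"dz": 0,"wx": 0,"wy": 0,"wz": 0}
    - {"grip": 0,"dx": 4,"dy": 0,"dz": 0,"wx": 0,"wy": 0,"wz": 0}
    - {"grip": 0,"dx": 4,"dy": 0,"dz": 0,"wx": 0,"wy": 0,"wz": 0}

```text
time_s: 3.95
position: [0.6012, 0.1563, 0.1526]
eef_rot: [0.0, -0.02, 1.0, 0.0]
wrist_force: [0.5, -0.4, 0.5]
finger_gap: -0.002
```

```bash
python3 -c "
from h import *
st()
for n in ['side','wrist']:
    p,d=robot.read_camera(n);cv2.imwrite(f'pics/{n}2.png',p)"
```

```text
t 3.95 tcp h mm [ 57.7  41.9 152.6] yrel deg 90.01 tilt [ 0.  0. -1.] F [ 0.5 -0.4  0.5] gap -0.002
```

View pics/wrist2.png

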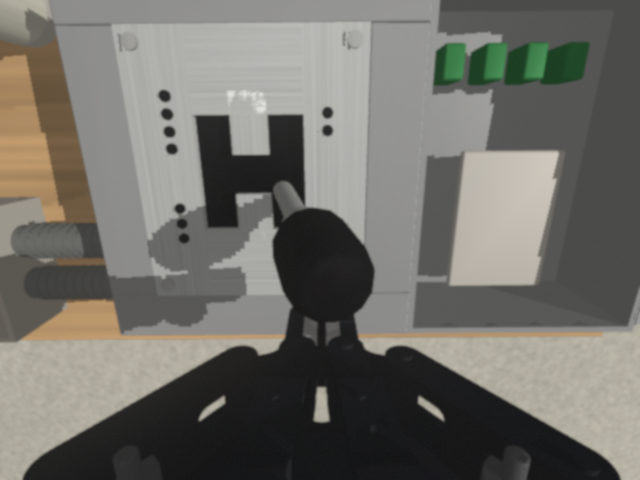

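View pics/side2.png

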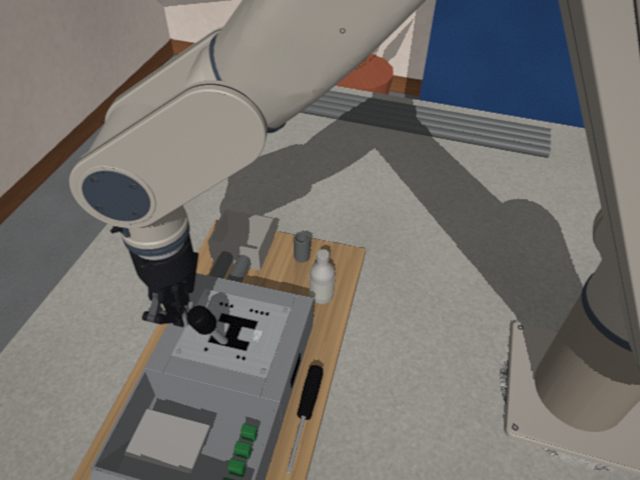

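The finger is just short of the knob's far side and the force is still about zero. Pushing it back gently now.

Request:
apply_moves:
  moves:
    - {"grip": 0,"dx": 2,"dy": 0,"dz": 0,"wx": 0,"wy": 0,"wz": 0}
    - {"grip": 0,"dx": 2,"dy": 0,"dz": 0,"wx": 0,"wy": 0,"wz": 0}
    - {"grip": 0,"dx": 2,"dy": 0,"dz": 0,"wx": 0,"wy": 0,"wz": 0}
    - {"grip": 0,"dx": 2,"dy": 0,"dz": 0,"wx": 0,"wy": 0,"wz": 0}
    - {"grip": 0,"dx": 2,"dy": 0,"dz": 0,"wx": 0,"wy": 0,"wz": 0}
    - {"grip": 0,"dx": 2,"dy": 0,"dz": 0,"wx": 0,"wy": 0,"wz": 0}
    - {"grip": 0,"dx": 2,"dy": 0,"dz": 0,"wx": 0,"wy": 0,"wz": 0}
    - {"grip": 0,"dx": 2,"dy": 0,"dz": 0,"wx": 0,"wy": 0,"wz": 0}
    - {"grip": 0,"dx": 2,"dy": 0,"dz": 0,"wx": 0,"wy": 0,"wz": 0}
    - {"grip": 0,"dx": 0,"dy": 0,"dz": 0,"wx": 0,"wy": 0,"wz": 0}

```text
time_s: 5.3
position: [0.5832, 0.1556, 0.1523]
eef_rot: [-0.0, -0.02, 1.0, -0.0]
wrist_force: [1.7, 0.7, 0.6]
finger_gap: 0.002
```

```bash
python3 -c "
from h import *
st()
for n in ['side','wrist']:
    p,d=robot.read_camera(n);cv2.imwrite(f'pics/{n}3.png',p)"
```

```text
t 5.3 tcp h mm [ 39.6  41.8 152.3] yrel deg 90.01 tilt [-0. -0. -1.] F [1.7 0.7 0.6] gap 0.002
```

View pics/wrist3.png

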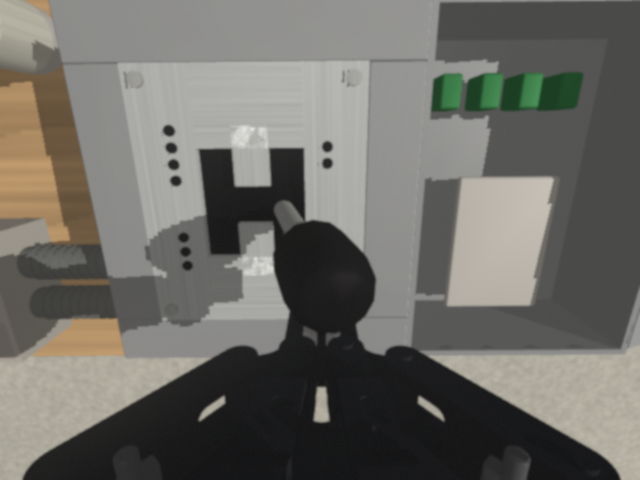

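Request:
apply_moves:
  moves:
    - {"grip": 0,"dx": 2,"dy": 0,"dz": 0,"wx": 0,"wy": 0,"wz": 0}
    - {"grip": 0,"dx": 2,"dy": 0,"dz": 0,"wx": 0,"wy": 0,"wz": 0}
    - {"grip": 0,"dx": 2,"dy": 0,"dz": 0,"wx": 0,"wy": 0,"wz": 0}
    - {"grip": 0,"dx": 2,"dy": 0,"dz": 0,"wx": 0,"wy": 0,"wz": 0}
    - {"grip": 0,"dx": 2,"dy": 0,"dz": 0,"wx": 0,"wy": 0,"wz": 0}
    - {"grip": 0,"dx": 0,"dy": 0,"dz": 0,"wx": 0,"wy": 0,"wz": 0}
    - {"grip": 0,"dx": 0,"dy": 0,"dz": 0,"wx": 0,"wy": 0,"wz": 0}
    - {"grip": 0,"dx": 0,"dy": 0,"dz": 0,"wx": 0,"wy": 0,"wz": 0}
    - {"grip": 0,"dx": 0,"dy": 0,"dz": 0,"wx": 0,"wy": 0,"wz": 0}
    - {"grip": 0,"dx": 0,"dy": 0,"dz": 0,"wx": 0,"wy": 0,"wz": 0}

```text
time_s: 6.65
position: [0.5734, 0.1552, 0.1523]
eef_rot: [-0.0, -0.02, 1.0, -0.0]
wrist_force: [1.4, -0.5, 0.1]
finger_gap: -0.0
```

```bash
python3 -c "
from h import *
st()
for n in ['side','top','wrist']:
    p,d=robot.read_camera(n);cv2.imwrite(f'pics/{n}4.png',p);np.save(f'pics/{n}4.npy',d)
a=cv2.imread('pics/side4.png')[240:400,120:340];b=cv2.imread('pics/top4.png')[100:260,100:320]
cv2.imwrite('pics/c4.png',cv2.resize(np.vstack([a,b]),None,fx=1.8,fy=1.8))"
```

```text
t 6.65 tcp h mm [ 29.8  41.8 152.3] yrel deg 90.0 tilt [-0. -0. -1.] F [ 1.4 -0.5  0.1] gap -0.0
```

View pics/wrist4.png

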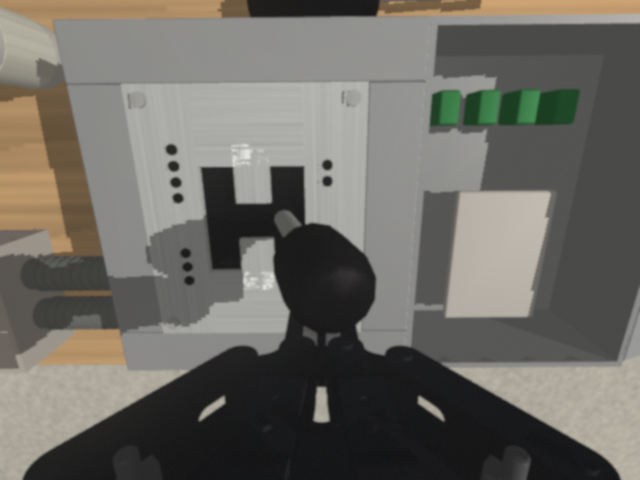

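View pics/c4.png

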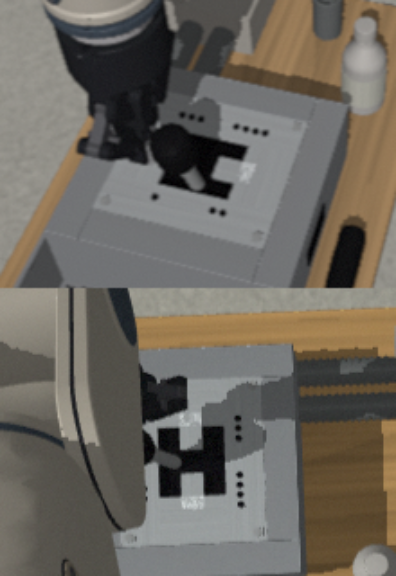

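```bash
cat >> h.py <<'E'
def wcloud(d,s):
    f,c=K('wrist');v,u=np.mgrid[:480,:640]
    P=np.dstack([(u-c['cx'])/f*d,(v-c['cy'])/f*d,d]);T=c['tool_from_camera'];P=P@T[:3,:3].T+T[:3,3]
    q=s['eef_rot'];R=Ro.from_quat([q[1],q[2],q[3],q[0]]).as_matrix();return P@R.T+s['position']
def stem(W,d):
    H=w2h(W)
    for lo in np.arange(.106,.15,.008):
        k=(d>0)&(H[...,2]>lo)&(H[...,2]<lo+.008)&(abs(H[...,0])<.05)&(abs(H[...,1])<.05)
        if k.sum()>3: print('z',round(lo+.004,3),k.sum(),'x,y mm',np.round(np.median(H[k][:,:2],0)*1e3,1),'x range',np.round(np.percentile(H[k][:,0],[2,98])*1e3,1))
E
python3 -c "
from h import *
s=st()
d=np.load('pics/wrist4.npy');stem(wcloud(d,s),d)
d=np.load('pics/top4.npy');stem(cloud('top',d),d)
d=np.load('pics/side4.npy');stem(cloud('side',d),d)"
```

```text
t 6.8 tcp h mm [ 29.8  41.8 152.3] yrel deg 90.01 tilt [-0. -0. -1.] F [0.7 0.5 0.2] gap 0.002
z 0.11 91 x,y mm [-3.6 22.6] x range [-4.8  1.8]
z 0.118 99 x,y mm [-3.4 24.8] x range [-4.5  2.4]
z 0.126 64 x,y mm [-3.2 26.4] x range [-4.4  0.9]
z 0.142 4 x,y mm [-5.6 27.5] x range [-6.4 -5.2]
z 0.11 16 x,y mm [-0.5 18.2] x range [-4.5  5.1]
z 0.118 21 x,y mm [-0.5 20.5] x range [-4.6  6.3]
z 0.126 18 x,y mm [-1.4 23.1] x range [-4.7  5.1]
z 0.134 6 x,y mm [-1.2 23.3] x range [-2.8  1.5]
z 0.142 14 x,y mm [-2.5 24. ] x range [-7.4  5.3]
z 0.15 4 x,y mm [-0.2 22.9] x range [-3.6  3.1]
z 0.11 14 x,y mm [-3.  28.2] x range [-4.4  3.3]
z 0.118 19 x,y mm [-2.7 30.1] x range [-4.3  2.8]
z 0.126 15 x,y mm [-2.3 32.2] x range [-4.3  2. ]
z 0.142 8 x,y mm [-5.4 39.8] x range [-7.1 -0.4]
```

Stem x spans −4.7 to +5 mm, centred on the channel, so forward is about 0. I'll back off and go round to the left side.

Request:
apply_moves:
  moves:
    - {"grip": 0,"dx": -8,"dy": 0,"dz": 0,"wx": 0,"wy": 0,"wz": 0}
    - {"grip": 0,"dx": -16,"dy": 0,"dz": 0,"wx": 0,"wy": 0,"wz": 0}
    - {"grip": 0,"dx": 0,"dy": 18,"dz": 0,"wx": 0,"wy": 0,"wz": 0}
    - {"grip": 0,"dx": 0,"dy": 18,"dz": 0,"wx": 0,"wy": 0,"wz": 0}
    - {"grip": 0,"dx": 0,"dy": 18,"dz": 0,"wx": 0,"wy": 0,"wz": 0}
    - {"grip": 0,"dx": 18,"dy": 0,"dz": 0,"wx": 0,"wy": 0,"wz": 0}
    - {"grip": 0,"dx": 18,"dy": 0,"dz": 0,"wx": 0,"wy": 0,"wz": 0}
    - {"grip": 0,"dx": 18,"dy": 0,"dz": 0,"wx": 0,"wy": 0,"wz": 0}
    - {"grip": 0,"dx": 0,"dy": 0,"dz": 0,"wx": 0,"wy": 0,"wz": 0}
    - {"grip": 0,"dx": 0,"dy": 0,"dz": 0,"wx": 0,"wy": 0,"wz": 0}

```text
time_s: 8.05
position: [0.542, 0.2087, 0.1526]
eef_rot: [0.001, -0.02, 1.0, 0.0]
wrist_force: [-0.3, 0.3, 0.5]
finger_gap: 0.001
```

```bash
python3 -c "
from h import *
s=st()
p,d=robot.read_camera('wrist');cv2.imwrite('pics/wrist5.png',p);stem(wcloud(d,s),d)"
```

```text
t 8.05 tcp h mm [  0.5  96.5 152.6] yrel deg 90.04 tilt [ 0.001  0.    -1.   ] F [-0.3  0.3  0.5] gap 0.001
z 0.11 110 x,y mm [-3.9 27.3] x range [-4.9  1. ]
z 0.118 130 x,y mm [-3.8 29.4] x range [-4.8  0.1]
z 0.126 119 x,y mm [-3.8 31.3] x range [-4.7 -0.4]
z 0.134 15 x,y mm [-4.3 38.4] x range [-7.1 -2.7]
z 0.142 91 x,y mm [-7.5 36.2] x range [-8.5 -4. ]
z 0.15 14 x,y mm [-11.7  42.7] x range [-12.9  -7.8]
```

View pics/wrist5.png

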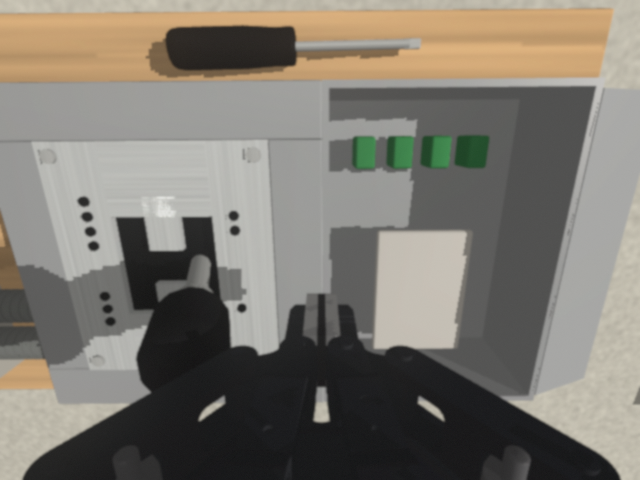

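The finger is beside the knob on its left, and the gripper's linkage widens higher up. I'll raise the tip by 11 mm so only the fingertips can touch, then close in.

Request:
apply_moves:
  moves:
    - {"grip": 0,"dx": 0,"dy": 0,"dz": -11,"wx": 0,"wy": 0,"wz": 0}
    - {"grip": 0,"dx": 0,"dy": -4,"dz": 0,"wx": 0,"wy": 0,"wz": 0}
    - {"grip": 0,"dx": 0,"dy": -4,"dz": 0,"wx": 0,"wy": 0,"wz": 0}
    - {"grip": 0,"dx": 0,"dy": -3,"dz": 0,"wx": 0,"wy": 0,"wz": 0}
    - {"grip": 0,"dx": 0,"dy": -3,"dz": 0,"wx": 0,"wy": 0,"wz": 0}
    - {"grip": 0,"dx": 0,"dy": -3,"dz": 0,"wx": 0,"wy": 0,"wz": 0}
    - {"grip": 0,"dx": 0,"dy": -3,"dz": 0,"wx": 0,"wy": 0,"wz": 0}
    - {"grip": 0,"dx": 0,"dy": -3,"dz": 0,"wx": 0,"wy": 0,"wz": 0}
    - {"grip": 0,"dx": 0,"dy": -3,"dz": 0,"wx": 0,"wy": 0,"wz": 0}
    - {"grip": 0,"dx": 0,"dy": -3,"dz": 0,"wx": 0,"wy": 0,"wz": 0}

```text
time_s: 9.35
position: [0.5427, 0.1791, 0.1636]
eef_rot: [0.0, -0.02, 1.0, 0.0]
wrist_force: [-0.5, 2.8, 1.1]
finger_gap: 0.003
```

```bash
python3 -c "
from h import *
s=st()
p,d=robot.read_camera('wrist');cv2.imwrite('pics/wrist6.png',p);stem(wcloud(d,s),d)"
```

```text
t 9.35 tcp h mm [  0.   66.9 163.6] yrel deg 90.01 tilt [ 0.001  0.    -1.   ] F [-0.5  2.8  1.1] gap 0.003
z 0.11 91 x,y mm [-3.9 22. ] x range [-5.  -0.5]
z 0.118 105 x,y mm [-3.7 23.8] x range [-4.8 -0.6]
z 0.126 109 x,y mm [-3.8 25.5] x range [-4.6 -0.6]
z 0.134 9 x,y mm [-4.3 24.9] x range [-4.5 -3.5]
z 0.142 74 x,y mm [-7.6 29.3] x range [-8.6 -5.4]
```

View pics/wrist6.png

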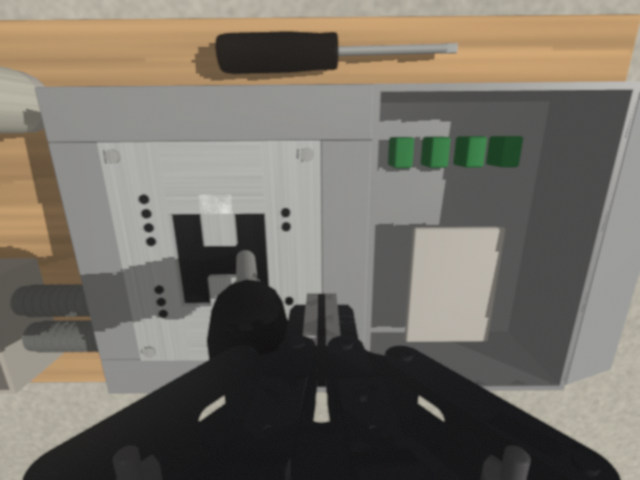

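Contact made at about 3 N. The lever is moving right and x holds at the channel centre. Continuing across.

Request:
apply_moves:
  moves:
    - {"grip": 0,"dx": 0,"dy": -4,"dz": 0,"wx": 0,"wy": 0,"wz": 0}
    - {"grip": 0,"dx": 0,"dy": -4,"dz": 0,"wx": 0,"wy": 0,"wz": 0}
    - {"grip": 0,"dx": 0,"dy": -4,"dz": 0,"wx": 0,"wy": 0,"wz": 0}
    - {"grip": 0,"dx": 0,"dy": -4,"dz": 0,"wx": 0,"wy": 0,"wz": 0}
    - {"grip": 0,"dx": 0,"dy": -4,"dz": 0,"wx": 0,"wy": 0,"wz": 0}
    - {"grip": 0,"dx": 0,"dy": -4,"dz": 0,"wx": 0,"wy": 0,"wz": 0}
    - {"grip": 0,"dx": 0,"dy": -4,"dz": 0,"wx": 0,"wy": 0,"wz": 0}
    - {"grip": 0,"dx": 0,"dy": -4,"dz": 0,"wx": 0,"wy": 0,"wz": 0}
    - {"grip": 0,"dx": 0,"dy": -4,"dz": 0,"wx": 0,"wy": 0,"wz": 0}
    - {"grip": 0,"dx": 0,"dy": -4,"dz": 0,"wx": 0,"wy": 0,"wz": 0}

```text
time_s: 10.65
position: [0.5441, 0.1387, 0.1633]
eef_rot: [-0.0, -0.02, 1.0, -0.0]
wrist_force: [0.1, 2.6, 0.6]
finger_gap: 0.004
```

```bash
python3 -c "
from h import *
s=st()
p,d=robot.read_camera('wrist');cv2.imwrite('pics/wrist7.png',p);stem(wcloud(d,s),d)"
```

```text
t 10.65 tcp h mm [ -0.2  26.5 163.3] yrel deg 90.0 tilt [-0. -0. -1.] F [0.1 2.6 0.6] gap 0.004
z 0.11 98 x,y mm [-3.7  2.6] x range [-4.6  0.9]
z 0.118 117 x,y mm [-3.4  2.3] x range [-4.6  1.6]
z 0.126 119 x,y mm [-3.2  2.2] x range [-4.7  1.9]
z 0.134 71 x,y mm [-3.4  1.9] x range [-4.4  0.5]
z 0.142 71 x,y mm [-6.7  2.8] x range [-8.2 -0.7]
z 0.15 59 x,y mm [-7.1  2.6] x range [-8.2 -3.7]
```

View pics/wrist7.png

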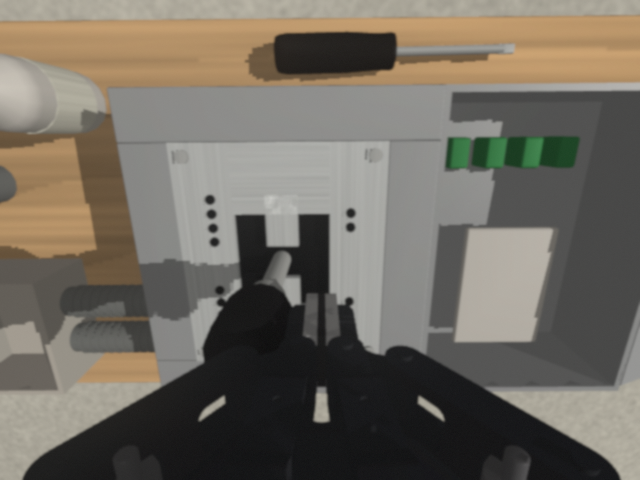

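Request:
apply_moves:
  moves:
    - {"grip": 0,"dx": 0,"dy": -4,"dz": 0,"wx": 0,"wy": 0,"wz": 0}
    - {"grip": 0,"dx": 0,"dy": -4,"dz": 0,"wx": 0,"wy": 0,"wz": 0}
    - {"grip": 0,"dx": 0,"dy": -4,"dz": 0,"wx": 0,"wy": 0,"wz": 0}
    - {"grip": 0,"dx": 0,"dy": -4,"dz": 0,"wx": 0,"wy": 0,"wz": 0}
    - {"grip": 0,"dx": 0,"dy": -4,"dz": 0,"wx": 0,"wy": 0,"wz": 0}
    - {"grip": 0,"dx": 0,"dy": -3,"dz": 0,"wx": 0,"wy": 0,"wz": 0}
    - {"grip": 0,"dx": 0,"dy": -2,"dz": 0,"wx": 0,"wy": 0,"wz": 0}
    - {"grip": 0,"dx": 0,"dy": -2,"dz": 0,"wx": 0,"wy": 0,"wz": 0}
    - {"grip": 0,"dx": 0,"dy": -2,"dz": 0,"wx": 0,"wy": 0,"wz": 0}
    - {"grip": 0,"dx": 0,"dy": 0,"dz": 0,"wx": 0,"wy": 0,"wz": 0}

```text
time_s: 11.95
position: [0.5451, 0.1099, 0.1633]
eef_rot: [-0.0, -0.02, 1.0, -0.0]
wrist_force: [-0.1, 1.0, -0.8]
finger_gap: -0.002
```

```bash
python3 -c "
from h import *
s=st()
p,d=robot.read_camera('wrist');cv2.imwrite('pics/wrist8.png',p);stem(wcloud(d,s),d)"
```

```text
t 11.95 tcp h mm [ -0.2  -2.3 163.3] yrel deg 90.0 tilt [-0. -0. -1.] F [-0.1  1.  -0.8] gap -0.002
z 0.11 112 x,y mm [ -3.1 -13. ] x range [-4.4  3.1]
z 0.118 126 x,y mm [ -2.8 -14.6] x range [-4.2  3.3]
z 0.126 149 x,y mm [ -2.9 -16.4] x range [-4.2  3.6]
z 0.134 70 x,y mm [ -2.4 -17.4] x range [-4.1  2.1]
z 0.142 156 x,y mm [ -6.4 -19.1] x range [-8.   3.2]
z 0.15 50 x,y mm [ -4.5 -17.5] x range [-11.3   0.1]
```

View pics/wrist8.png

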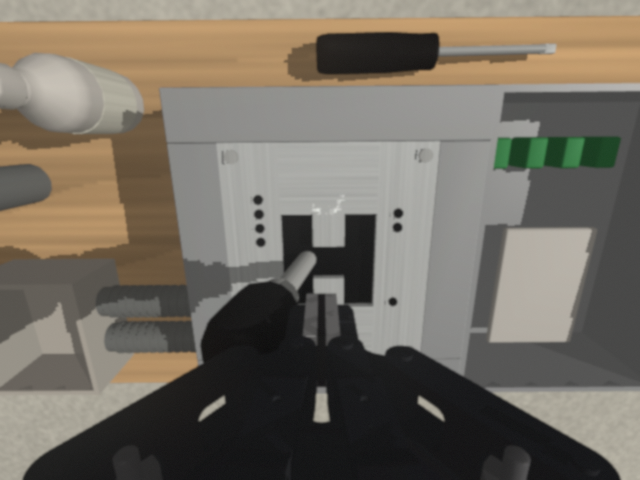

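Across is about 0.19–0.2 now, so I'll creep further into the right lane.

Request:
apply_moves:
  moves:
    - {"grip": 0,"dx": 0,"dy": -1.5,"dz": 0,"wx": 0,"wy": 0,"wz": 0}
    - {"grip": 0,"dx": 0,"dy": -1.5,"dz": 0,"wx": 0,"wy": 0,"wz": 0}
    - {"grip": 0,"dx": 0,"dy": -1.5,"dz": 0,"wx": 0,"wy": 0,"wz": 0}
    - {"grip": 0,"dx": 0,"dy": -1.5,"dz": 0,"wx": 0,"wy": 0,"wz": 0}
    - {"grip": 0,"dx": 0,"dy": -1.5,"dz": 0,"wx": 0,"wy": 0,"wz": 0}
    - {"grip": 0,"dx": 0,"dy": -1,"dz": 0,"wx": 0,"wy": 0,"wz": 0}
    - {"grip": 0,"dx": 0,"dy": 0,"dz": 0,"wx": 0,"wy": 0,"wz": 0}
    - {"grip": 0,"dx": 0,"dy": 0,"dz": 0,"wx": 0,"wy": 0,"wz": 0}
    - {"grip": 0,"dx": 0,"dy": 0,"dz": 0,"wx": 0,"wy": 0,"wz": 0}
    - {"grip": 0,"dx": 0,"dy": 0,"dz": 0,"wx": 0,"wy": 0,"wz": 0}

```text
time_s: 13.25
position: [0.5456, 0.1016, 0.1633]
eef_rot: [0.0, -0.02, 1.0, 0.0]
wrist_force: [-0.4, 2.8, -1.5]
finger_gap: 0.001
```

```bash
python3 -c "
from h import *
s=st()
p,d=robot.read_camera('wrist');cv2.imwrite('pics/wrist9.png',p);stem(wcloud(d,s),d)"
```

```text
t 13.25 tcp h mm [-1.000e-01 -1.060e+01  1.633e+02] yrel deg 90.01 tilt [ 0.  0. -1.] F [-0.4  2.8 -1.5] gap 0.001
z 0.11 117 x,y mm [ -2.9 -16.7] x range [-4.4  3.8]
z 0.118 141 x,y mm [ -2.7 -19.2] x range [-4.3  3.9]
z 0.126 155 x,y mm [ -2.6 -21.4] x range [-4.2  4.1]
z 0.134 53 x,y mm [ -2.1 -22.5] x range [-6.8  2.7]
z 0.142 189 x,y mm [ -5.7 -24.3] x range [-7.7  3.1]
z 0.15 38 x,y mm [ -5.5 -24.3] x range [-12.1  -0.1]
```

View pics/wrist9.png

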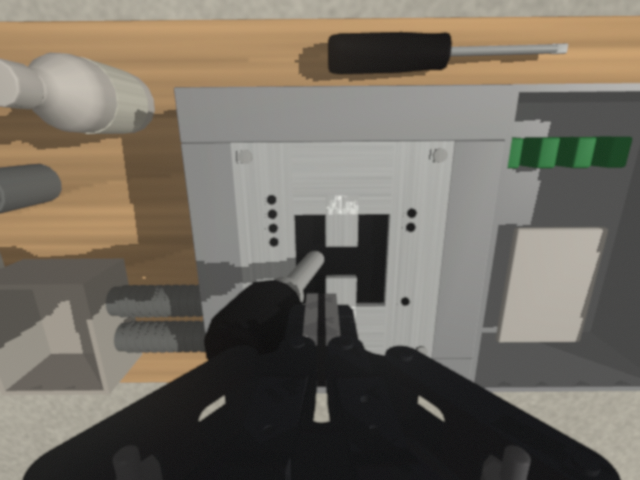

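Request:
apply_moves:
  moves:
    - {"grip": 0,"dx": 0,"dy": -0.5,"dz": 0,"wx": 0,"wy": 0,"wz": 0}
    - {"grip": 0,"dx": 0,"dy": -0.5,"dz": 0,"wx": 0,"wy": 0,"wz": 0}
    - {"grip": 0,"dx": 0,"dy": -0.5,"dz": 0,"wx": 0,"wy": 0,"wz": 0}
    - {"grip": 0,"dx": 0,"dy": -0.5,"dz": 0,"wx": 0,"wy": 0,"wz": 0}
    - {"grip": 0,"dx": 0,"dy": 0,"dz": 0,"wx": 0,"wy": 0,"wz": 0}
    - {"grip": 0,"dx": 0,"dy": 0,"dz": 0,"wx": 0,"wy": 0,"wz": 0}
    - {"grip": 0,"dx": 0,"dy": 0,"dz": 0,"wx": 0,"wy": 0,"wz": 0}
    - {"grip": 0,"dx": 0,"dy": 0,"dz": 0,"wx": 0,"wy": 0,"wz": 0}
    - {"grip": 0,"dx": 0,"dy": 0,"dz": 0,"wx": 0,"wy": 0,"wz": 0}
    - {"grip": 0,"dx": 0,"dy": 0,"dz": 0,"wx": 0,"wy": 0,"wz": 0}

```text
time_s: 14.55
position: [0.5456, 0.0999, 0.1633]
eef_rot: [-0.0, -0.02, 1.0, 0.0]
wrist_force: [-0.3, 6.1, -2.0]
finger_gap: -0.001
```

```bash
python3 -c "
from h import *
s=st()
p,d=robot.read_camera('wrist');stem(wcloud(d,s),d)"
```

```text
t 14.55 tcp h mm [ -0.2 -12.3 163.3] yrel deg 90.0 tilt [-0.     0.001 -1.   ] F [-0.3  6.1 -2. ] gap -0.001
z 0.11 123 x,y mm [ -2.8 -16.5] x range [-4.3  3.6]
z 0.118 135 x,y mm [ -2.7 -19.2] x range [-4.4  3.8]
z 0.126 152 x,y mm [ -2.5 -21.6] x range [-4.   3.7]
z 0.134 52 x,y mm [ -2.3 -22.8] x range [-6.3  2.6]
z 0.142 187 x,y mm [ -5.8 -24.3] x range [-7.9  3.6]
z 0.15 38 x,y mm [ -5.2 -24. ] x range [-11.9   1.1]
```

Force rose to 6 N with no further motion, so the lever is at its right stop (across about 0.28, forward about 0). I'll move round to the near side.

Request:
apply_moves:
  moves:
    - {"grip": 0,"dx": 0,"dy": 8,"dz": 0,"wx": 0,"wy": 0,"wz": 0}
    - {"grip": 0,"dx": 0,"dy": 14,"dz": 0,"wx": 0,"wy": 0,"wz": 0}
    - {"grip": 0,"dx": 18,"dy": 0,"dz": 0,"wx": 0,"wy": 0,"wz": 0}
    - {"grip": 0,"dx": 18,"dy": 0,"dz": 0,"wx": 0,"wy": 0,"wz": 0}
    - {"grip": 0,"dx": 18,"dy": 0,"dz": 5,"wx": 0,"wy": 0,"wz": 0}
    - {"grip": 0,"dx": 0,"dy": -17,"dz": 0,"wx": 0,"wy": 0,"wz": 0}
    - {"grip": 0,"dx": 0,"dy": -17,"dz": 0,"wx": 0,"wy": 0,"wz": 0}
    - {"grip": 0,"dx": 0,"dy": -17,"dz": 0,"wx": 0,"wy": 0,"wz": 0}
    - {"grip": 0,"dx": 0,"dy": 0,"dz": 0,"wx": 0,"wy": 0,"wz": 0}
    - {"grip": 0,"dx": 0,"dy": 0,"dz": 0,"wx": 0,"wy": 0,"wz": 0}

```text
time_s: 15.85
position: [0.4932, 0.0681, 0.1584]
eef_rot: [0.0, -0.02, 1.0, 0.0]
wrist_force: [-0.3, 1.0, 0.6]
finger_gap: -0.002
```

```bash
python3 -c "
from h import *
s=st()
for n in ['side','top','wrist']:
    p,d=robot.read_camera(n);cv2.imwrite(f'pics/{n}10.png',p);stem(cloud(n,d) if n!='wrist' else wcloud(d,s),d)
a=cv2.imread('pics/side10.png')[240:400,120:340];b=cv2.imread('pics/top10.png')[100:260,100:320]
cv2.imwrite('pics/c10.png',cv2.resize(np.vstack([a,b]),None,fx=1.8,fy=1.8))"
```

```text
t 15.85 tcp h mm [-53.9 -42.  158.4] yrel deg 89.94 tilt [ 0.  0. -1.] F [-0.3  1.   0.6] gap -0.002
z 0.11 31 x,y mm [  0.2 -16. ] x range [-3.9  5.6]
z 0.118 28 x,y mm [ -0.3 -18.3] x range [-3.2  5.7]
z 0.126 28 x,y mm [  0.8 -20.6] x range [-3.4  5.6]
z 0.134 30 x,y mm [  0.6 -22.7] x range [-2.9  5.4]
z 0.142 31 x,y mm [ -2.4 -23.1] x range [-7.3  8.1]
z 0.15 32 x,y mm [  0.4 -23.1] x range [-7.7  9.4]
```

View pics/c10.png

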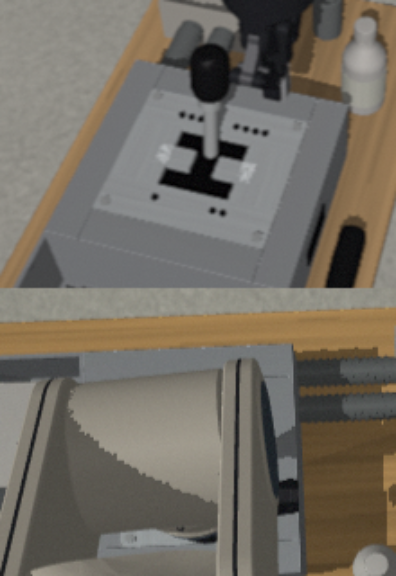

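View pics/wrist10.png

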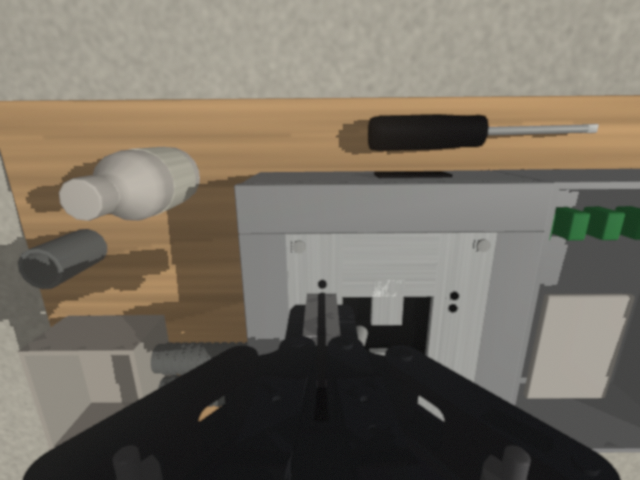

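The side view shows the lever in the right lane at the cross channel, with the gripper on its near side. Pushing forward now.

Request:
apply_moves:
  moves:
    - {"grip": 0,"dx": -6,"dy": 0,"dz": 0,"wx": 0,"wy": 0,"wz": 0}
    - {"grip": 0,"dx": -6,"dy": 0,"dz": 0,"wx": 0,"wy": 0,"wz": 0}
    - {"grip": 0,"dx": -4,"dy": 0,"dz": 0,"wx": 0,"wy": 0,"wz": 0}
    - {"grip": 0,"dx": -4,"dy": 0,"dz": 0,"wx": 0,"wy": 0,"wz": 0}
    - {"grip": 0,"dx": -4,"dy": 0,"dz": 0,"wx": 0,"wy": 0,"wz": 0}
    - {"grip": 0,"dx": -4,"dy": 0,"dz": 0,"wx": 0,"wy": 0,"wz": 0}
    - {"grip": 0,"dx": -4,"dy": 0,"dz": 0,"wx": 0,"wy": 0,"wz": 0}
    - {"grip": 0,"dx": -4,"dy": 0,"dz": 0,"wx": 0,"wy": 0,"wz": 0}
    - {"grip": 0,"dx": -4,"dy": 0,"dz": 0,"wx": 0,"wy": 0,"wz": 0}
    - {"grip": 0,"dx": -4,"dy": 0,"dz": 0,"wx": 0,"wy": 0,"wz": 0}

```text
time_s: 17.25
position: [0.537, 0.0701, 0.1583]
eef_rot: [-0.0, -0.02, 1.0, -0.0]
wrist_force: [-2.4, -0.8, 1.4]
finger_gap: 0.0
```

```bash
python3 -c "
from h import *
s=st()
for n in ['side']:
    p,d=robot.read_camera(n);cv2.imwrite(f'pics/{n}11.png',cv2.resize(p[200:420,100:390],None,fx=2.6,fy=2.6));stem(cloud(n,d) if n!='wrist' else wcloud(d,s),d)"
```

```text
t 17.25 tcp h mm [-10.  -41.7 158.3] yrel deg 90.0 tilt [-0. -0. -1.] F [-2.4 -0.8  1.4] gap 0.0
z 0.11 30 x,y mm [  8.4 -16. ] x range [ 4.4 13.7]
z 0.118 35 x,y mm [  8.6 -18.4] x range [ 5.2 15.7]
z 0.126 35 x,y mm [ 10.3 -20.6] x range [ 6.  16.2]
z 0.134 32 x,y mm [ 10.6 -23.3] x range [ 7.4 17.6]
z 0.142 32 x,y mm [  8.8 -23.3] x range [ 4.7 21.2]
z 0.15 34 x,y mm [ 10.9 -22.6] x range [ 5.2 23.6]
```

View pics/side11.png

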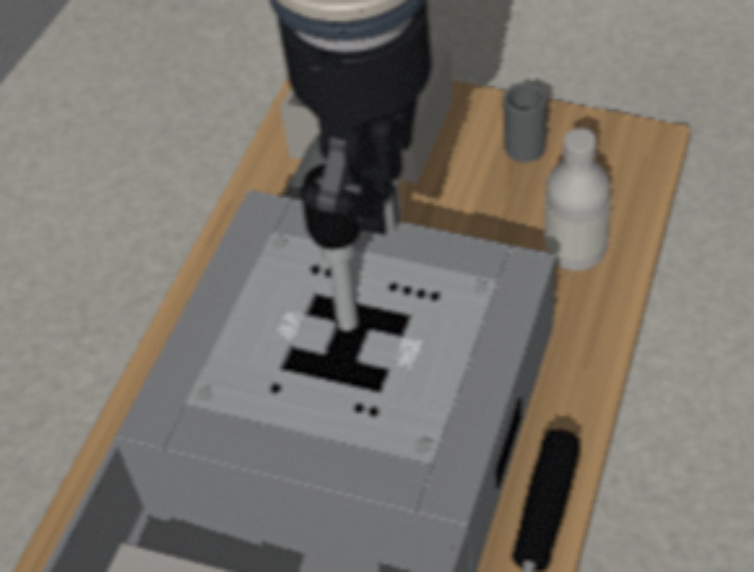

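Forward is about 0.11 at 2.4 N. Continuing, slower towards the end.

Request:
apply_moves:
  moves:
    - {"grip": 0,"dx": -3,"dy": 0,"dz": 0,"wx": 0,"wy": 0,"wz": 0}
    - {"grip": 0,"dx": -3,"dy": 0,"dz": 0,"wx": 0,"wy": 0,"wz": 0}
    - {"grip": 0,"dx": -3,"dy": 0,"dz": 0,"wx": 0,"wy": 0,"wz": 0}
    - {"grip": 0,"dx": -3,"dy": 0,"dz": 0,"wx": 0,"wy": 0,"wz": 0}
    - {"grip": 0,"dx": -2,"dy": 0,"dz": 0,"wx": 0,"wy": 0,"wz": 0}
    - {"grip": 0,"dx": -2,"dy": 0,"dz": 0,"wx": 0,"wy": 0,"wz": 0}
    - {"grip": 0,"dx": -1,"dy": 0,"dz": 0,"wx": 0,"wy": 0,"wz": 0}
    - {"grip": 0,"dx": -1,"dy": 0,"dz": 0,"wx": 0,"wy": 0,"wz": 0}
    - {"grip": 0,"dx": 0,"dy": 0,"dz": 0,"wx": 0,"wy": 0,"wz": 0}
    - {"grip": 0,"dx": 0,"dy": 0,"dz": 0,"wx": 0,"wy": 0,"wz": 0}

```text
time_s: 18.55
position: [0.5548, 0.0709, 0.1583]
eef_rot: [0.0, -0.02, 1.0, -0.0]
wrist_force: [-1.1, 0.6, -1.2]
finger_gap: 0.004
```

```bash
python3 -c "
from h import *
s=st()
for n in ['side']:
    p,d=robot.read_camera(n);cv2.imwrite(f'pics/{n}12.png',cv2.resize(p[200:420,100:390],None,fx=2.6,fy=2.6));stem(cloud(n,d) if n!='wrist' else wcloud(d,s),d)"
```

```text
t 18.55 tcp h mm [  7.9 -41.7 158.3] yrel deg 90.01 tilt [ 0. -0. -1.] F [-1.1  0.6 -1.2] gap 0.004
z 0.11 34 x,y mm [ 18.6 -16.9] x range [15.3 25.5]
z 0.118 33 x,y mm [ 20.5 -18.7] x range [17.6 28.5]
z 0.126 36 x,y mm [ 22.8 -20.8] x range [18.7 29.3]
z 0.134 31 x,y mm [ 24.1 -22.9] x range [20.3 35.1]
z 0.142 51 x,y mm [ 25.4 -22.5] x range [19.3 36. ]
z 0.15 31 x,y mm [ 25.9 -22.6] x range [19.  41.2]
```

View pics/side12.png

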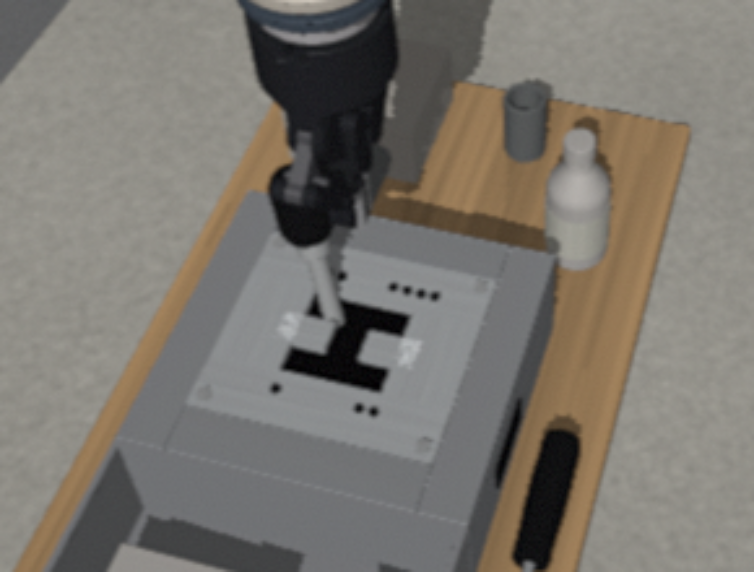

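Request:
apply_moves:
  moves:
    - {"grip": 0,"dx": -1,"dy": 0,"dz": 0,"wx": 0,"wy": 0,"wz": 0}
    - {"grip": 0,"dx": -1,"dy": 0,"dz": 0,"wx": 0,"wy": 0,"wz": 0}
    - {"grip": 0,"dx": -1,"dy": 0,"dz": 0,"wx": 0,"wy": 0,"wz": 0}
    - {"grip": 0,"dx": -1,"dy": 0,"dz": 0,"wx": 0,"wy": 0,"wz": 0}
    - {"grip": 0,"dx": 0,"dy": 0,"dz": 0,"wx": 0,"wy": 0,"wz": 0}
    - {"grip": 0,"dx": 0,"dy": 0,"dz": 0,"wx": 0,"wy": 0,"wz": 0}
    - {"grip": 0,"dx": 0,"dy": 0,"dz": 0,"wx": 0,"wy": 0,"wz": 0}
    - {"grip": 0,"dx": 0,"dy": 0,"dz": 0,"wx": 0,"wy": 0,"wz": 0}
    - {"grip": 0,"dx": 0,"dy": 0,"dz": 0,"wx": 0,"wy": 0,"wz": 0}
    - {"grip": 0,"dx": 0,"dy": 0,"dz": 0,"wx": 0,"wy": 0,"wz": 0}

```text
time_s: 19.85
position: [0.5588, 0.071, 0.1584]
eef_rot: [0.0, -0.02, 1.0, -0.0]
wrist_force: [-2.0, 0.2, -1.2]
finger_gap: -0.004
```

```bash
python3 -c "
from h import *
s=st()
for n in ['side']:
    p,d=robot.read_camera(n);stem(cloud(n,d),d)"
```

```text
t 19.85 tcp h mm [ 11.9 -41.7 158.4] yrel deg 90.0 tilt [ 0. -0. -1.] F [-2.   0.2 -1.2] gap -0.004
z 0.11 40 x,y mm [ 21.3 -16.6] x range [17.2 28.2]
z 0.118 34 x,y mm [ 24.  -18.7] x range [19.2 30.6]
z 0.126 39 x,y mm [ 24.9 -21.7] x range [21.4 32.9]
z 0.134 26 x,y mm [ 28.7 -21.9] x range [24.6 38.5]
z 0.142 53 x,y mm [ 27.4 -22.3] x range [22.2 38.1]
z 0.15 37 x,y mm [ 29.5 -21.9] x range [23.1 44.2]
```

Still about 2 N, so the stop hasn't been reached. Creeping on.

Request:
apply_moves:
  moves:
    - {"grip": 0,"dx": -0.5,"dy": 0,"dz": 0,"wx": 0,"wy": 0,"wz": 0}
    - {"grip": 0,"dx": -0.5,"dy": 0,"dz": 0,"wx": 0,"wy": 0,"wz": 0}
    - {"grip": 0,"dx": -0.5,"dy": 0,"dz": 0,"wx": 0,"wy": 0,"wz": 0}
    - {"grip": 0,"dx": -0.5,"dy": 0,"dz": 0,"wx": 0,"wy": 0,"wz": 0}
    - {"grip": 0,"dx": 0,"dy": 0,"dz": 0,"wx": 0,"wy": 0,"wz": 0}
    - {"grip": 0,"dx": 0,"dy": 0,"dz": 0,"wx": 0,"wy": 0,"wz": 0}
    - {"grip": 0,"dx": 0,"dy": 0,"dz": 0,"wx": 0,"wy": 0,"wz": 0}
    - {"grip": 0,"dx": 0,"dy": 0,"dz": 0,"wx": 0,"wy": 0,"wz": 0}
    - {"grip": 0,"dx": 0,"dy": 0,"dz": 0,"wx": 0,"wy": 0,"wz": 0}
    - {"grip": 0,"dx": 0,"dy": 0,"dz": 0,"wx": 0,"wy": 0,"wz": 0}

```text
time_s: 21.15
position: [0.5608, 0.0711, 0.1583]
eef_rot: [0.0, -0.02, 1.0, -0.0]
wrist_force: [-1.2, -0.3, -1.3]
finger_gap: 0.003
```

```bash
python3 -c "
from h import *
s=st()
for n in ['side']:
    p,d=robot.read_camera(n);stem(cloud(n,d),d)"
```

```text
t 21.15 tcp h mm [ 13.9 -41.7 158.3] yrel deg 90.01 tilt [ 0. -0. -1.] F [-1.2 -0.3 -1.3] gap 0.003
z 0.11 37 x,y mm [ 21.7 -17. ] x range [18.2 29.8]
z 0.118 35 x,y mm [ 24.1 -19. ] x range [20.8 31.1]
z 0.126 40 x,y mm [ 26.8 -21.2] x range [22.8 33.7]
z 0.134 25 x,y mm [ 29.1 -23. ] x range [25.7 38.3]
z 0.142 54 x,y mm [ 28.4 -22.1] x range [24.2 40.7]
z 0.15 32 x,y mm [ 30.6 -21.5] x range [24. 45.]
```

Request:
apply_moves:
  moves:
    - {"grip": 0,"dx": -0.5,"dy": 0,"dz": 0,"wx": 0,"wy": 0,"wz": 0}
    - {"grip": 0,"dx": -0.5,"dy": 0,"dz": 0,"wx": 0,"wy": 0,"wz": 0}
    - {"grip": 0,"dx": -0.5,"dy": 0,"dz": 0,"wx": 0,"wy": 0,"wz": 0}
    - {"grip": 0,"dx": -0.5,"dy": 0,"dz": 0,"wx": 0,"wy": 0,"wz": 0}
    - {"grip": 0,"dx": 0,"dy": 0,"dz": 0,"wx": 0,"wy": 0,"wz": 0}
    - {"grip": 0,"dx": 0,"dy": 0,"dz": 0,"wx": 0,"wy": 0,"wz": 0}
    - {"grip": 0,"dx": 0,"dy": 0,"dz": 0,"wx": 0,"wy": 0,"wz": 0}
    - {"grip": 0,"dx": 0,"dy": 0,"dz": 0,"wx": 0,"wy": 0,"wz": 0}
    - {"grip": 0,"dx": 0,"dy": 0,"dz": 0,"wx": 0,"wy": 0,"wz": 0}
    - {"grip": 0,"dx": 0,"dy": 0,"dz": 0,"wx": 0,"wy": 0,"wz": 0}

```text
time_s: 22.45
position: [0.5628, 0.0712, 0.1584]
eef_rot: [0.0, -0.02, 1.0, 0.0]
wrist_force: [-2.0, 0.4, -0.6]
finger_gap: 0.002
```

```bash
python3 -c "
from h import *
s=st()
for n in ['side']:
    p,d=robot.read_camera(n);stem(cloud(n,d),d)"
```

```text
t 22.45 tcp h mm [ 15.9 -41.7 158.4] yrel deg 90.0 tilt [ 0.  0. -1.] F [-2.   0.4 -0.6] gap 0.002
z 0.11 33 x,y mm [ 22.9 -16.2] x range [19.5 30. ]
z 0.118 40 x,y mm [ 25.6 -18.9] x range [21.5 32.5]
z 0.126 39 x,y mm [ 29.3 -21. ] x range [24.5 35.8]
z 0.134 27 x,y mm [ 30.5 -22.3] x range [26.3 42. ]
z 0.142 53 x,y mm [ 30.3 -22.6] x range [26. 40.]
z 0.15 34 x,y mm [ 32.2 -21.6] x range [25.7 47.1]
```

Request:
apply_moves:
  moves:
    - {"grip": 0,"dx": -0.5,"dy": 0,"dz": 0,"wx": 0,"wy": 0,"wz": 0}
    - {"grip": 0,"dx": -0.5,"dy": 0,"dz": 0,"wx": 0,"wy": 0,"wz": 0}
    - {"grip": 0,"dx": -0.5,"dy": 0,"dz": 0,"wx": 0,"wy": 0,"wz": 0}
    - {"grip": 0,"dx": 0,"dy": 0,"dz": 0,"wx": 0,"wy": 0,"wz": 0}
    - {"grip": 0,"dx": 0,"dy": 0,"dz": 0,"wx": 0,"wy": 0,"wz": 0}
    - {"grip": 0,"dx": 0,"dy": 0,"dz": 0,"wx": 0,"wy": 0,"wz": 0}
    - {"grip": 0,"dx": 0,"dy": 0,"dz": 0,"wx": 0,"wy": 0,"wz": 0}
    - {"grip": 0,"dx": 0,"dy": 0,"dz": 0,"wx": 0,"wy": 0,"wz": 0}
    - {"grip": 0,"dx": 0,"dy": 0,"dz": 0,"wx": 0,"wy": 0,"wz": 0}
    - {"grip": 0,"dx": 0,"dy": 0,"dz": 0,"wx": 0,"wy": 0,"wz": 0}

```text
time_s: 23.75
position: [0.5643, 0.0713, 0.1583]
eef_rot: [0.0, -0.02, 1.0, 0.0]
wrist_force: [-2.2, 0.6, -0.8]
finger_gap: 0.002
```

```bash
python3 -c "
from h import *
s=st()
for n in ['side']:
    p,d=robot.read_camera(n);stem(cloud(n,d),d)"
```

```text
t 23.75 tcp h mm [ 17.3 -41.7 158.3] yrel deg 90.0 tilt [ 0.  0. -1.] F [-2.2  0.6 -0.8] gap 0.002
z 0.11 38 x,y mm [ 23.4 -17.1] x range [20.  31.2]
z 0.118 38 x,y mm [ 25.9 -18.5] x range [22.5 32.6]
z 0.126 32 x,y mm [ 29.1 -20.9] x range [25.1 35.2]
z 0.134 28 x,y mm [ 31.  -21.8] x range [26.  41.1]
z 0.142 52 x,y mm [ 31.3 -21.4] x range [26.4 41.9]
z 0.15 37 x,y mm [ 32.7 -22.1] x range [25.8 46. ]
```

Request:
apply_moves:
  moves:
    - {"grip": 0,"dx": -0.5,"dy": 0,"dz": 0,"wx": 0,"wy": 0,"wz": 0}
    - {"grip": 0,"dx": -0.5,"dy": 0,"dz": 0,"wx": 0,"wy": 0,"wz": 0}
    - {"grip": 0,"dx": -0.5,"dy": 0,"dz": 0,"wx": 0,"wy": 0,"wz": 0}
    - {"grip": 0,"dx": 0,"dy": 0,"dz": 0,"wx": 0,"wy": 0,"wz": 0}
    - {"grip": 0,"dx": 0,"dy": 0,"dz": 0,"wx": 0,"wy": 0,"wz": 0}
    - {"grip": 0,"dx": 0,"dy": 0,"dz": 0,"wx": 0,"wy": 0,"wz": 0}
    - {"grip": 0,"dx": 0,"dy": 0,"dz": 0,"wx": 0,"wy": 0,"wz": 0}
    - {"grip": 0,"dx": 0,"dy": 0,"dz": 0,"wx": 0,"wy": 0,"wz": 0}
    - {"grip": 0,"dx": 0,"dy": 0,"dz": 0,"wx": 0,"wy": 0,"wz": 0}
    - {"grip": 0,"dx": 0,"dy": 0,"dz": 0,"wx": 0,"wy": 0,"wz": 0}

```text
time_s: 25.05
position: [0.5658, 0.0713, 0.1583]
eef_rot: [-0.0, -0.02, 1.0, -0.0]
wrist_force: [-5.8, 0.8, -1.6]
finger_gap: 0.0
```

```bash
python3 -c "
from h import *
s=st()
for n in ['side']:
    p,d=robot.read_camera(n);stem(cloud(n,d),d)"
```

```text
t 25.05 tcp h mm [ 18.8 -41.7 158.3] yrel deg 90.0 tilt [-0. -0. -1.] F [-5.8  0.8 -1.6] gap 0.0
z 0.11 39 x,y mm [ 24.  -16.2] x range [20.3 30.8]
z 0.118 36 x,y mm [ 26.6 -19. ] x range [23.4 34.7]
z 0.126 37 x,y mm [ 29.3 -21.2] x range [25.4 35.2]
z 0.134 24 x,y mm [ 31.8 -21.7] x range [28.5 42.9]
z 0.142 54 x,y mm [ 31.8 -22.2] x range [27.1 41.6]
z 0.15 37 x,y mm [ 32.2 -21.8] x range [26.9 48.6]
```

Force rose to 5.8 N, so the lever is at the forward stop. I'll back off, rise and clear the view.

Request:
apply_moves:
  moves:
    - {"grip": 0,"dx": 3,"dy": 0,"dz": 0,"wx": 0,"wy": 0,"wz": 0}
    - {"grip": 0,"dx": 8,"dy": 0,"dz": 0,"wx": 0,"wy": 0,"wz": 0}
    - {"grip": 0,"dx": 15,"dy": 0,"dz": 0,"wx": 0,"wy": 0,"wz": 0}
    - {"grip": 0,"dx": 20,"dy": 0,"dz": 0,"wx": 0,"wy": 0,"wz": 0}
    - {"grip": 0,"dx": 0,"dy": 0,"dz": -30,"wx": 0,"wy": 0,"wz": 0}
    - {"grip": 0,"dx": 0,"dy": 0,"dz": -40,"wx": 0,"wy": 0,"wz": 0}
    - {"grip": 0,"dx": 0,"dy": 40,"dz": -30,"wx": 0,"wy": 0,"wz": 0}
    - {"grip": 0,"dx": 0,"dy": 45,"dz": 0,"wx": 0,"wy": 0,"wz": 0}
    - {"grip": 0,"dx": 0,"dy": 45,"dz": 0,"wx": 0,"wy": 0,"wz": 0}
    - {"grip": 0,"dx": 0,"dy": 45,"dz": 0,"wx": 0,"wy": 0,"wz": 0}

```text
time_s: 26.35
position: [0.5122, 0.2455, 0.2588]
eef_rot: [0.001, -0.02, 1.0, 0.0]
wrist_force: [-0.0, 0.6, -0.9]
finger_gap: -0.0
```

Request:
apply_moves:
  moves:
    - {"grip": 0,"dx": 0,"dy": 45,"dz": 0,"wx": 0,"wy": 0,"wz": 0}
    - {"grip": 0,"dx": 0,"dy": 45,"dz": 0,"wx": 0,"wy": 0,"wz": 0}
    - {"grip": 0,"dx": 0,"dy": 45,"dz": 0,"wx": 0,"wy": 0,"wz": 0}
    - {"grip": 0,"dx": 0,"dy": 45,"dz": 0,"wx": 0,"wy": 0,"wz": 0}
    - {"grip": 0,"dx": 0,"dy": 45,"dz": 0,"wx": 0,"wy": 0,"wz": 0}
    - {"grip": 0,"dx": 0,"dy": 30,"dz": 0,"wx": 0,"wy": 0,"wz": 0}
    - {"grip": 0,"dx": 0,"dy": 0,"dz": 0,"wx": 0,"wy": 0,"wz": 0}
    - {"grip": 0,"dx": 0,"dy": 0,"dz": 0,"wx": 0,"wy": 0,"wz": 0}
    - {"grip": 0,"dx": 0,"dy": 0,"dz": 0,"wx": 0,"wy": 0,"wz": 0}
    - {"grip": 0,"dx": 0,"dy": 0,"dz": 0,"wx": 0,"wy": 0,"wz": 0}

```text
time_s: 27.6
position: [0.5029, 0.4983, 0.2586]
eef_rot: [0.0, -0.02, 1.0, 0.0]
wrist_force: [1.5, -0.1, -1.0]
finger_gap: 0.004
```

```bash
python3 -c "
from h import *
s=st();c={}
for n in ['side','top']:
    p,d=robot.read_camera(n);cv2.imwrite(f'pics/{n}13.png',p)
    W=cloud(n,d);stem(W,d);H=w2h(W)
    k=(W[...,2]>.14)&(p.max(2)<60)&(abs(H[...,0]-.03)<.06)&(abs(H[...,1]+.03)<.05)&(W[...,2]<.215)
    v,u=np.nonzero(k);c[n]=(u.mean(),v.mean());print(n,len(u),c[n])
X,r,_,_=tri(c['top'],c['side']);print(w2h(X),r,lever(X))
for q,z in(((309,256),.13),((356,218),.07),((195,281),.03)): print(q)
a=cv2.imread('pics/top0.png');b=cv2.imread('pics/top13.png');x=cv2.absdiff(a,b)[205:300,100:380].max(2)
print('changed px',(x>40).sum())
cv2.imwrite('pics/c13.png',np.hstack([cv2.imread('pics/side13.png')[150:480,80:400],b[90:420,30:400]]))"
```

```text
t 27.6 tcp h mm [-26.9 387.5 258.6] yrel deg 89.95 tilt [ 0.  0. -1.] F [ 1.5 -0.1 -1. ] gap 0.004
side 0 (np.float64(nan), np.float64(nan))
z 0.11 20 x,y mm [ 22.2 -20.7] x range [18.8 25.9]
z 0.118 25 x,y mm [ 25.2 -23.4] x range [21.9 29.1]
z 0.126 14 x,y mm [ 27.3 -24.8] x range [25.3 31.1]
z 0.134 7 x,y mm [ 27.3 -31.6] x range [26.1 29.5]
z 0.142 11 x,y mm [ 27.6 -26. ] x range [26.6 31.5]
z 0.15 9 x,y mm [ 30.1 -36.4] x range [25.3 33. ]
top 559 (np.float64(223.37924865831843), np.float64(158.31663685152057))
 ** On entry to DLASCL parameter number  4 had an illegal value
 ** On entry to DLASCL parameter number  4 had an illegal value<string>:8: RuntimeWarning: Mean of empty slice.
  ret = ret.dtype.type(ret / rcount)
Traceback (most recent call last):
  File "h.py", line 24, in tri
    return np.linalg.lstsq(np.array(A),np.array(B),rcond=None)
           ~~~~~~~~~~~~~~~^^^^^^^^^^^^^^^^^^^^^^^^^^^^^^^^^^^^
numpy.linalg.LinAlgError: SVD did not converge in Linear Least Squares
```

The arm hides the knob in the side view, but the top view is clear. I'll cast its knob pixel onto the expected height and compare the loose objects before and after.

```bash
python3 -c "
from h import *
print('initial same method z=.169:',w2h(onplane('top',(171.09,172.57),.169)), 'now z=.166:',w2h(onplane('top',(223.38,158.32),.166)),'expected .28/.30',knob(.28,.3))
a=cv2.imread('pics/top0.png');b=cv2.imread('pics/top13.png')
for nm,(y0,y1,x0,x1) in dict(screw=(268,295,110,230),bottle=(238,275,290,328),coup=(204,232,340,372)).items():
    r=cv2.matchTemplate(b[y0-10:y1+10,x0-10:x1+10],a[y0:y1,x0:x1],cv2.TM_CCOEFF_NORMED);print(nm,cv2.minMaxLoc(r)[1::2],'unmoved=(10,10)')
cv2.imwrite('pics/c13.png',b[90:420,30:400])"
```

```text
initial same method z=.169: [[0.02547639 0.04013326 0.169     ]] now z=.166: [[ 0.04524666 -0.03822922  0.166     ]] expected .28/.30 [ 0.04432803 -0.0396019   0.1657197 ]
screw (0.9972385764122009, (10, 10)) unmoved=(10,10)
bottle (0.9153285026550293, (10, 10)) unmoved=(10,10)
coup (0.7356889247894287, (10, 10)) unmoved=(10,10)
```

View pics/top13.png

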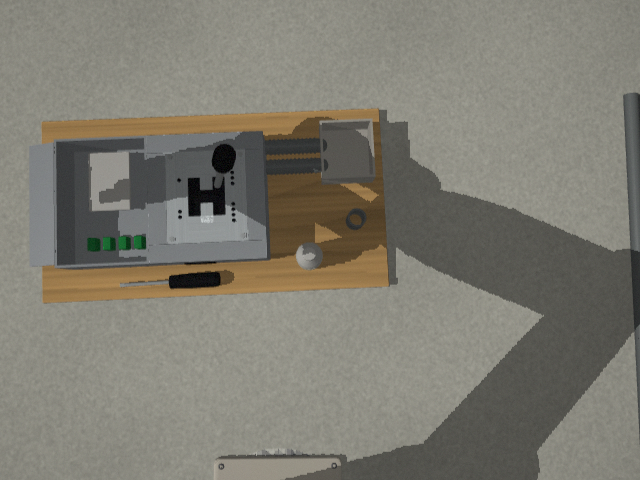

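The knob is at (223,158), beside the three dots. It measures (45, −38) mm against (44, −40) mm expected at full home. The bottle, coupling and screwdriver haven't moved, so I'm handing in.

```bash
python3 -c "
from workcell import robot
print(robot.hand_in())"
```

```text
the job is handed in; nothing more can be done
None
```

The lever is fully home in the third slot. I handed the job in at about 28 s of the allowed 64 s; the hand-in gave no verdict.

**How it was done:** With the fingers shut, I pushed the knob back to the cross channel, then across to the right stop, then forward to the far stop. The wrist force readings were about 2–3 N while it moved and about 6 N at each of the two stops. I then backed the arm away, so nothing touches the knob.

**Last checks:**
- **Lever position:** the top view puts the knob at (45, −38) mm from the gate's centre, against (44, −40) mm expected when fully home. That is about across 0.27–0.28 and forward 0.30.
- **Fourth slot:** the lever was never pushed towards it. It crossed the gate at forward about 0 and then only moved forward.
- **Loose objects:** the bottle, coupling and screwdriver show no shift in the top view. The coupling's match score was weaker (0.74), most likely because the arm's shadow fell on it.

**Check that failed:** the final side view could not be used because the arm hid the knob. The final knob position therefore rests on the top camera alone, together with the stop force felt earlier. Lift was not measured separately.

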